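Tip the blood sample out of its transport canister

TASK

A purple-capped blood tube lies at the bottom of the tilting metal canister: push down on the canister's orange pad to tip it over until the tube slides out to the mouth by itself, then take the tube by its exposed cap end, draw it out and lower it into the blue tray, not the white one. Let go of it lying flat on the tray's floor, and leave the reagent bottle standing where it is.

Things in the scene. Friction and masses are not known exactly. Their poses are not given: they have to be found in the camera images.
- sample: THE SAMPLE: capped blood tube, 88 mm long, about 20 g; clear body 12.4 mm across, purple cap 16.6 mm across and 18 mm long. Origin at the round bottom end (the end without cap), on the axis; its z axis runs along the tube to the cap. At the start it lies inside the canister, cap towards the mouth, fully inside.
- sample_cap (a point): centre of the sample's cap, 80 mm from its bottom end; axes as the sample's. With the canister tipped to its stop the cap ends against the tongue's lip, about 51 mm out of the mouth and 3 mm below the canister's axis. Take it across the canister (along mouth's x). To draw it out, raise it 10 mm square to the canister to clear the lip, then move 40 mm or more along the canister's -y.
- canister (a joint): tilt of the canister, rad: 0 at the start (mouth 17 degrees upward), 0.80 at its stop (mouth 29 degrees downward). About 3 N down on the pad moves it; it stays where it is left. The canister: round aluminium tube, blue closed end, 29 mm outside, 21 mm smooth bore, 105 mm deep, on a level pin 95 mm above the worktop, on its axis 60 mm behind the mouth, in a fixed grey stand.
- mouth (a point): centre of the canister's mouth, on its axis; axes turn with the canister: -y points out of the mouth, z to its upper side, x level across. Below the mouth a trough-shaped tongue, 13 mm wide (less than the cap), sticks out 60 mm along -y, its floor 1 mm below the bore's bottom, open above and at both sides; a lip 10 mm wide at its end rises 7 mm. Nothing lies under the tongue.
- press_pad (a point): centre of the top face of the orange pad (24 x 24 mm) on the canister's upper side, 24 mm behind the mouth, 19.5 mm above the axis; axes as at mouth. Pushed down it tips the mouth down; from start to stop it sinks about 29 mm and shifts about 12 mm level towards the mouth.
- blue_tray: the BLUE open tray, fixed on the worktop: 150 (x) x 110 (y) x 22 mm outside, walls and floor 4 mm thick; origin at the centre of its underside, z up. A white tray of the same shape stands nearby; which of them is nearer to the stand varies.
- reagent_bottle: bystander: white dropper bottle with a yellow cap, 34 mm across, 72 mm tall, standing; origin at the centre of its underside. To be left alone.
Mind the look-alikes: they are no part of the job. There is more than one size of the blue_tray; the job needs the larger.

How it is judged:
By the outcome, as a careful person would: the job done as asked, in the order asked, and still so for the second after the job is handed in, with the robot touching nothing.
It also fails if it takes over 48 s, if anything falls off the work surface, if the arm or the gripper's body presses on something with over 40 N, if the wrist force passes 120 N, or if a joint passes its speed limit or range.

ROBOT

A 6-joint arm with a two-finger parallel gripper is mounted at the origin on a cart in front of the work surface, level with it; the furniture and walls round the work are solid. World frame = base frame: x ahead of the robot, y to its left, z up, the work surface at z = 0. Lengths are in mm, angles in rad, forces in N, time in s.
With the tool pointing down it reaches from about 325 to 900 mm from the base axis. Payload 6.1 kg.
Tool frame: the origin (TCP) lies on the centre line of the jaws, within the pads' length; the fingertips stand 25 mm ahead of it and the grasp point (between the pads) lies 6 mm ahead of it (env.tip_extent is the distance from the TCP to the fingertips, in mm); z points along the fingers, y is the line along which they close (so a half turn about z gives the same grasp; the last joint's range is limited). The gripper opens to 87 mm and grips with 3 to 60 N. Pads are 19 mm wide; open, the fingers measure 117 mm over their backs; the gripper's body (75 mm by 190 mm) begins 51 mm behind the grasp point.
Start: joints at [-1.351, 0.22, 1.526, -0, 1.395, -0.126], TCP at [211.836, -587.998, 247.538] pointing down, gripper open.
Joint ranges: [-2.98, 2.98], [-0.91, 2.08], [0.09, 2.57], [-1.24, 4.39], [0.2, 2.65], [-2.68, 2.68]. Speed limits (rad/s): [2.57, 2.57, 3.01, 3.14, 3.14, 3.14].

INTERFACE

Orientations are given as a unit quaternion [x, y, z, w].
In Python, from bench import env gives the robot as it stands.
- The arm moves only by the tool carry_out, never from a script. Its argument "increments" is a list of rows, each a list of 7 numbers: the closure in counts, from 0 (fully open) to 255 (shut), then the shift along the tool's x, y, z in m, then the turn, a rotation vector about the tool's x, y, z in degrees. In form: [[gripper, tx, ty, tz, wx, wy, wz], ...]. A call has exactly 10 rows; each row is the pose to reach, as a shift and turn from the pose commanded when the call began, along the tool's axes at that moment; what a row does not reach only later rows make up. A row lasts 1/8 s, in which the tool goes at most 62.5 mm and 10.7 degrees, less where a joint would pass 70% of its speed; a pose out of reach is approached as far as the arm can. A call with a gripper value outside its range is refused whole. The fingers move at their own pace and stop on an object; "newtons" is the grip in N (left out, the last holds). Time passes only in rows, so rows that repeat a pose let the fingers close, or fill a call up. It gives the time, the measured TCP pose, the force, the opening and the grip force at its end, in the units of the state.
- env.get_obs(): the state, without advancing time (a new reading comes with each control period).
- env.camera(name): name is "scene" or "top"; returns a dict with "image" (420x560x3 uint8, red, green, blue), "fov_y" (degrees; the focal length in pixels is half the picture's height over the tangent of half this angle, whatever the lens; pixels are square), "cx", "cy" (the principal point, pixels), "position" and "attitude" of the camera in the world. Camera axes: x right, y down, z forward; pixel columns grow to the right and rows downward; lengths in mm; the calibration is good to about 2 mm. A picture is of the moment at which its call begins. There is no depth.
- env.sign_off(): hands the job in; it is judged then, once.
The state is a dict: "clock": time; "joint_positions": joint angles; "joint_velocities": joint speeds; "joint_torque": joint torques, N m; "eef_pos": TCP position; "orientation": TCP orientation; "contact_force": force on the tool from outside, world axes, zero at the start; "torque": the same for the moment, N m; "width": finger opening in mm; "finger_force": force on a finger pad.
Only numpy, scipy, OpenCV 4.12 (cv2) and the standard library are available. Lean on these libraries where they do the work, as an engineer would, in place of code of your own. Each camera call takes 0.05 s, during which the arm holds its last target. There are 200 camera calls.

## Working session

There is one attempt and no reset: what is moved stays moved. The work goes in short steps, Python scripts to look and compute and a tool call to move; the robot and the scene stay as the last step left them, time stands still between calls to the robot, and variables do not carry over. Pictures are saved under pics/ and viewed, at most 10 in all, crops included, and the job is handed in when it is done.

Besides the shell and the picture viewer there is one more tool, called as a command line: name --pt "numbers of a row" for each row, then --argument value for the rest. carry_out: Moves the arm, as the interface text tells. Its arguments: {"type":"object","properties":{"increments":{"type":"array","items":{"type":"array","items":{"type":"number"}}},"newtons":{"type":"number"}},"required":["increments"]}

```bash
mkdir -p pics; ls
python3 - <<'E'
from bench import env
import cv2,numpy as np
for n in ("scene","top"):
    c=env.camera(n); cv2.imwrite(f"pics/{n}0.png",c["image"][:,:,::-1])
    print(n,{k:v for k,v in c.items() if k!="image"})
print(env.get_obs())
E
```

```text
pics
scene {'fov_y': 47.73108912151058, 'cx': 281.49178256358994, 'cy': 204.4640177493732, 'position': array([ 37.4464515 , 557.1233813 , 796.12501638]), 'attitude': array([-0.31769806,  0.86003579, -0.37499016,  0.1370721 ])}
top {'fov_y': 48.178746004024305, 'cx': 282.4075672809656, 'cy': 215.61540472529683, 'position': array([ 350.4834155 ,    5.28990966, 1301.96431393]), 'attitude': array([ 0.71206717, -0.69859764,  0.04834888, -0.05083375])}
{'clock': 0.1, 'joint_positions': array([-1.35111353e+00,  2.21140809e-01,  1.52751125e+00,  3.36870857e-06,
        1.39468882e+00, -1.26082717e-01]), 'joint_velocities': array([ 0.00144806, -0.00362888, -0.00307839,  0.00102332,  0.00032987,
       -0.00014793]), 'joint_torque': array([ 7.88891903e-04, -4.95949745e+01, -3.88515508e+01,  7.00419839e-02,
        5.16459835e-02, -3.69496024e-05]), 'eef_pos': array([ 211.71691844, -587.49797077,  246.54290544]), 'orientation': array([ 9.85092635e-01,  1.72022488e-01, -3.92372679e-05, -8.73231411e-04]), 'contact_force': array([-0.25629778,  0.1270011 ,  0.88334834]), 'torque': array([ 0.03998853,  0.05163306, -0.00230555]), 'finger_force': 0.0, 'width': 86.93826668149613}
```

View pics/scene0.png

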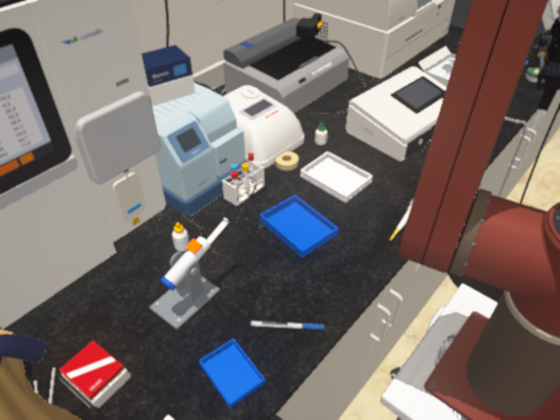

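View pics/top0.png

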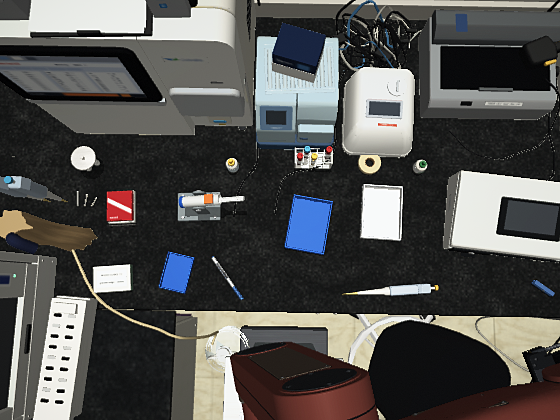

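```bash
cat > h.py <<'E'
import cv2,numpy as np
from bench import env
from scipy.spatial.transform import Rotation as R
def ray(c,p):
    f=c["image"].shape[0]/2/np.tan(np.radians(c["fov_y"]/2))
    d=R.from_quat(c["attitude"]).apply([(p[0]-c["cx"])/f,(p[1]-c["cy"])/f,1]); return np.array(c["position"]),d/np.linalg.norm(d)
def onz(c,p,z):
    o,d=ray(c,p); return o+d*(z-o[2])/d[2]
def meet(a,b):
    (o1,d1),(o2,d2)=a,b
    s=np.linalg.lstsq(np.c_[d1,-d2],o2-o1,rcond=None)[0]
    p,q=o1+s[0]*d1,o2+s[1]*d2; return (p+q)/2,np.linalg.norm(p-q)
def proj(c,P):
    f=c["image"].shape[0]/2/np.tan(np.radians(c["fov_y"]/2))
    q=R.from_quat(c["attitude"]).inv().apply(np.array(P)-c["position"]); return q[0]/q[2]*f+c["cx"],q[1]/q[2]*f+c["cy"]
def blobs(c,lo,hi,box,amin=8):
    x0,y0,x1,y1=box; h=cv2.cvtColor(c["image"],cv2.COLOR_RGB2HSV)[y0:y1,x0:x1]
    m=cv2.inRange(h,lo,hi); k,_=cv2.findContours(m,cv2.RETR_EXTERNAL,cv2.CHAIN_APPROX_NONE)
    out=[]
    for q in k:
        if cv2.contourArea(q)>=amin: out.append((cv2.contourArea(q),cv2.minAreaRect(q+np.array([x0,y0]))))
    return sorted(out,key=lambda t:-t[0])
E
python3 - <<'E'
from h import *
np.set_printoptions(precision=1,suppress=True)
s,t=env.camera("scene"),env.camera("top")
OR=((5,150,150),(18,255,255)); BL=((100,140,80),(125,255,255))
bs=blobs(s,*OR,(185,230,215,260)); bt=blobs(t,*OR,(195,185,225,212)); print(bs,bt)
print("pad",meet(ray(s,bs[0][1][0]),ray(t,bt[0][1][0])))
es=blobs(s,*BL,(155,270,185,292)); et=blobs(t,*BL,(172,190,192,212)); print(es,et)
if es and et: print("end",meet(ray(s,es[0][1][0]),ray(t,et[0][1][0])))
for n,b in (("big",(270,180,350,270)),("small",(150,240,205,305))):
    q=blobs(t,*BL,b)[0][1]; print(n,q,np.array([onz(t,p,22) for p in cv2.boxPoints(q)]),onz(t,q[0],22))
q=blobs(s,*BL,(250,185,350,265))[0][1]; print("big scene",onz(s,q[0],22))
Y=((20,120,120),(32,255,255)); q=blobs(t,*Y,(222,150,242,175)); r=blobs(s,*Y,(170,215,195,240))
if q and r: print("bottle",meet(ray(s,r[0][1][0]),ray(t,q[0][1][0])))
a=cv2.resize(t["image"][170:240,160:260],None,fx=5,fy=5,interpolation=cv2.INTER_CUBIC)
b=cv2.resize(s["image"][205:335,140:260],None,fx=3.5,fy=3.5,interpolation=cv2.INTER_CUBIC)[:350]
o=np.zeros((455,800,3),np.uint8); b=cv2.resize(s["image"][205:335,145:230],(297,455),interpolation=cv2.INTER_CUBIC); o[:350,:500]=a; o[:,500:797]=b
cv2.imwrite("pics/crop1.png",o[:,:,::-1])
E
```

```text
[(114.5, ((193.00001525878906, 246.00001525878906), (11.31370735168457, 12.727922439575195), 45.0))] [(64.5, ((208.0, 198.5), (9.0, 8.0), 90.0))]
pad (array([558.5, 202.4, 121.6]), np.float64(1.8982595424607753))
[(69.0, ((167.0, 283.0), (15.55634880065918, 5.656854152679443), 45.0))] [(20.5, ((180.82801818847656, 201.80398559570312), (11.359227180480957, 4.382693290710449), 79.69515228271484))]
end (array([553.5, 278.3,  87. ]), np.float64(0.4368075757062564))
big ((308.3900146484375, 224.01608276367188), (40.22089385986328, 54.60057067871094), 10.124671936035156) [[ 444.     6.1   22. ]
 [ 593.5  -17.7   22. ]
 [ 575.6 -127.4   22. ]
 [ 426.8 -101.9   22. ]] [509.4 -60.2  22. ]
small ((175.82354736328125, 272.2059020996094), (26.92145347595215, 37.83555603027344), 14.03624439239502) [[329.9 342.6  22. ]
 [429.1 323.2  22. ]
 [412.8 251.2  22. ]
 [313.9 271.3  22. ]] [371.1 297.1  22. ]
big scene [504.8 -53.   22. ]
bottle (array([670.9, 154.4,  60.8]), np.float64(2.18453402198224))
```

View pics/crop1.png

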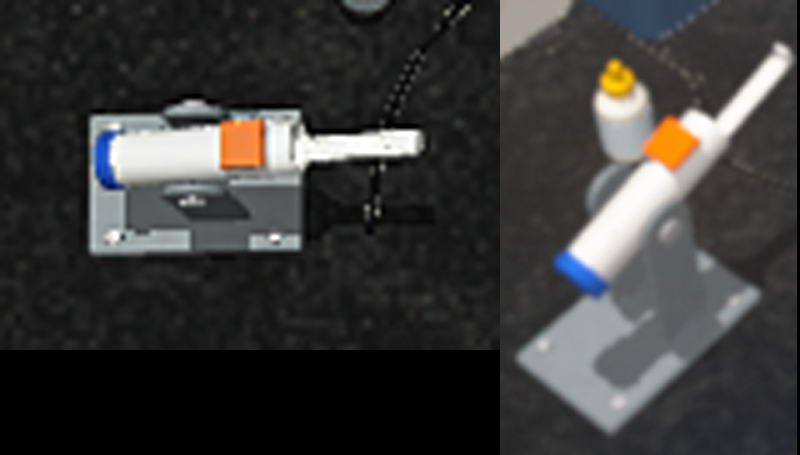

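```bash
cat >> h.py <<'E'
def rel(P,Rt,o=None):
    "shift (m) and turn (deg) in tool axes from the measured pose"
    o=o or env.get_obs(); R0=R.from_quat(o["orientation"])
    return np.round(R0.inv().apply(np.array(P)-o["eef_pos"])/1000,4),np.round((R0.inv()*Rt).as_rotvec(degrees=True),2)
E
python3 - <<'E'
from h import *
np.set_printoptions(precision=3,suppress=True)
s,t=env.camera("scene"),env.camera("top")
G=((0,0,150),(180,60,255))
# canister axis in top: hard points read from crop (5x, offset 160,170)
e=onz(t,(160+108/5,170+158/5),83); l=onz(t,(160+418/5,170+142/5),122)
print("end",e,"lip",l); d=(l-e)[:2]; print("dir",d/np.linalg.norm(d), np.degrees(np.arctan2(d[1],d[0])))
print("pad top@124",onz(t,(208,198.5),124.2),"scene",onz(s,(193,246),124.2))
ls=(145+783/3.494,205+50/3.5); lt=(160+418/5,170+142/5); print("lip2",meet(ray(s,ls),ray(t,lt)))
# stand base plate corners in top
print("plate",onz(t,(178,193),6),onz(t,(178,221),6),onz(t,(220.3,192),6),onz(t,(220.3,221),6))
E
```

```text
end [554.927 277.384  83.   ] lip [559.645 110.887 122.   ]
dir [ 0.028 -1.   ] -88.37685959833405
pad top@124 [557.286 201.336 124.2  ] scene [557.359 204.238 124.2  ]
lip2 (array([411.003,  64.03 , 261.576]), np.float64(252.42124134664505))
plate [592.116 305.887   6.   ] [512.927 301.896   6.   ] [597.206 187.242   6.   ] [515.16  184.143   6.   ]
```

```bash
cat >> h.py <<'E'
PIN=np.array([556.6,231.2,95.]); YAW=np.radians(-88.2)
def axes(el):  # el: elevation of the mouth, deg
    h=np.array([np.cos(YAW),np.sin(YAW),0]); z=np.array([0,0,1.]); a=np.radians(el)
    return h*np.cos(a)+z*np.sin(a), z*np.cos(a)-h*np.sin(a)
def tool(el):
    u,n=axes(el); return R.from_matrix(np.c_[-u,np.cross(-n,-u),-n])
E
python3 - <<'E'
from h import *
o=env.get_obs(); T=np.array([557,208,240.])
for f in (.5,1): print(rel(o["eef_pos"]+f*(T-o["eef_pos"]),tool(0)))
E
```

```text
(array([ 0.2973, -0.3159,  0.0038]), array([-3.000e-02, -3.000e-02, -7.199e+01]))
(array([ 0.5945, -0.6317,  0.0076]), array([-3.000e-02, -3.000e-02, -7.199e+01]))
```

carry_out --pt "255 0.03 -0.032 0 0 0 -7.2" --pt "255 0.06 -0.064 0 0 0 -14.4" --pt "255 0.09 -0.095 0 0 0 -21.6" --pt "255 0.12 -0.127 0 0 0 -28.8" --pt "255 0.15 -0.159 0 0 0 -36" --pt "255 0.18 -0.191 0 0 0 -43.2" --pt "255 0.21 -0.223 0 0 0 -50.4" --pt "255 0.24 -0.255 0 0 0 -57.6" --pt "255 0.27 -0.287 0.004 0 0 -64.8" --pt "255 0.297 -0.316 0.004 0 0 -72"

```text
clock: 1.55
eef_pos: [384.4, -188.5, 243.4]
orientation: [0.694, 0.72, 0.0, 0.0]
contact_force: [0.0, -0.1, 0.8]
width: 1.8
finger_force: 0.0
```

Run:
```python
from h import *
print(env.get_obs()["eef_pos"],env.get_obs()["joint_positions"]); print(rel([557,208,240],tool(0)))
```

```text
[ 384.410243   -188.51844665  243.42631649] [-6.40663409e-01 -2.69108137e-01  2.01460054e+00  1.19623693e-04
  1.39597172e+00 -6.76617198e-01]
(array([0.3901, 0.1867, 0.0035]), array([ 0.01, -0.  ,  0.26]))
```

carry_out --pt "255 0.045 0.021 0 0 0 0.2" --pt "255 0.09 0.043 0 0 0 0.2" --pt "255 0.135 0.065 0 0 0 0.2" --pt "255 0.18 0.086 0 0 0 0.2" --pt "255 0.225 0.108 0 0 0 0.2" --pt "255 0.27 0.129 0 0 0 0.2" --pt "255 0.315 0.151 0 0 0 0.2" --pt "255 0.36 0.172 0.01 0 0 0.2" --pt "255 0.39 0.187 0.04 0 0 0.2" --pt "255 0.39 0.187 0.06 0 0 0.2"

```text
clock: 2.8
eef_pos: [558.4, 207.5, 181.8]
orientation: [0.696, 0.718, -0.0, -0.0]
contact_force: [-0.9, 0.6, -0.2]
width: 0.5
finger_force: 0.0
```

Run:
```python
from h import *
o=env.get_obs(); print(o["eef_pos"],o["joint_positions"])
# tip on the pad, tool tilt blends 5deg..-29deg; tool origin 25 behind tip
for k,e in enumerate(np.linspace(17,-29,8)):
    u,n=axes(e); te=e if e<0 else e*.4
    tip=PIN+36*u+19.5*n+ (8*n if k==0 else 0)
    print(round(e),*rel(tip+25*axes(te)[1],tool(te)))
c=env.camera("scene"); d=env.camera("top")
a=cv2.resize(c["image"][150:330,110:270],(533,600)); cv2.imwrite("pics/hover.png",a[:,:,::-1])
```

```text
[558.4440018  207.51800893 181.80045784] [2.23318610e-01 2.06253668e-01 1.66966467e+00 2.90164327e-04
 1.26699267e+00 1.92249124e-01]
17 [ 0.0003 -0.0011  0.0252] [-0.08 -6.8  -0.02]
10 [-0.0063 -0.001   0.0362] [-0.08 -4.17 -0.02]
4 [-0.0102 -0.001   0.0399] [-0.08 -1.54 -0.02]
-3 [-0.0143 -0.001   0.0441] [-0.08  2.71 -0.03]
-9 [-0.019  -0.001   0.0487] [-0.07  9.28 -0.03]
-16 [-0.0231 -0.001   0.0538] [-0.07 15.86 -0.04]
-22 [-0.0265 -0.001   0.0594] [-0.07 22.43 -0.04]
-29 [-0.0293 -0.001   0.0653] [-0.07 29.   -0.04]
```

View pics/hover.png

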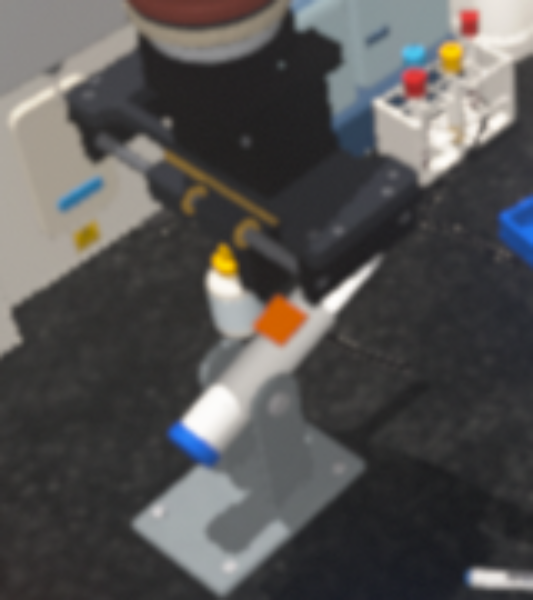

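carry_out --pt "255 0.0 -0.001 0.012 0 -4 0" --pt "255 0.0 -0.001 0.025 0 -6.8 0" --pt "255 -0.001 -0.001 0.029 0 -6.8 0" --pt "255 -0.002 -0.001 0.032 0 -6 0" --pt "255 -0.004 -0.001 0.034 0 -5 0" --pt "255 -0.006 -0.001 0.036 0 -4 0" --pt "255 -0.008 -0.001 0.038 0 -3 0" --pt "255 -0.009 -0.001 0.039 0 -2 0" --pt "255 -0.01 -0.001 0.04 0 -1.5 0" --pt "255 -0.01 -0.001 0.04 0 -1.5 0"

```text
clock: 4.15
eef_pos: [558.0, 195.4, 143.5]
orientation: [0.697, 0.717, -0.009, 0.009]
contact_force: [0.4, -0.5, 1.0]
width: 0.4
finger_force: 0.6
```

Run:
```python
from h import *
o=env.get_obs(); print(o["eef_pos"],o["contact_force"])
for e in np.linspace(4,-29,8):
    u,n=axes(e); te=e if e<0 else e*.4
    tip=PIN+36*u+19.5*n
    print(round(e),*rel(tip+25*axes(te)[1],tool(te)))
c=env.camera("scene"); d=env.camera("top")
a=cv2.resize(c["image"][150:330,110:270],(533,600)); cv2.imwrite("pics/press1.png",a[:,:,::-1])
OR=((5,150,120),(18,255,255)); print(blobs(c,*OR,(175,220,225,290)))
```

```text
[558.01990268 195.44300461 143.46478033] [ 0.43923417 -0.45402437  1.00810608]
4 [ 0.002  -0.0003  0.0015] [-0.01 -0.11 -0.21]
-1 [-0.0007 -0.0003  0.0044] [-0.01  2.2  -0.21]
-5 [-0.0041 -0.0003  0.0077] [ 0.    6.92 -0.21]
-10 [-0.0072 -0.0003  0.0112] [ 1.000e-02  1.163e+01 -2.100e-01]
-15 [-0.01   -0.0003  0.0149] [ 0.02 16.35 -0.21]
-20 [-0.0126 -0.0002  0.0189] [ 0.03 21.06 -0.21]
-24 [-0.0147 -0.0002  0.0231] [ 0.04 25.78 -0.21]
-29 [-0.0166 -0.0002  0.0274] [ 0.05 30.49 -0.21]
[(30.0, ((196.3499755859375, 249.449951171875), (6.9296464920043945, 14.424979209899902), 81.8698959350586))]
```

carry_out --pt "255 0.0 0 0.004 0 1.5 0" --pt "255 -0.002 0 0.006 0 5 0" --pt "255 -0.005 0 0.009 0 8.5 0" --pt "255 -0.007 0 0.0115 0 12 0" --pt "255 -0.0095 0 0.0145 0 15.5 0" --pt "255 -0.0115 0 0.0175 0 19 0" --pt "255 -0.0135 0 0.0205 0 22.5 0" --pt "255 -0.015 0 0.0235 0 26 0" --pt "255 -0.0165 0 0.027 0 29.5 0" --pt "255 -0.0165 0 0.0285 0 30.5 0"

```text
clock: 5.5
eef_pos: [559.1, 177.8, 116.8]
orientation: [0.675, 0.694, 0.176, -0.18]
contact_force: [-4.9, -7.7, 16.8]
width: 0.4
finger_force: 9.2
```

Run:
```python
from h import *
o=env.get_obs(); print(o["eef_pos"],o["contact_force"])
u,n=axes(-29)
for d in (0,-2,-4,20): print(d,*rel(PIN+36*u+19.5*n+(25+d)*n,tool(-29)))
c=env.camera("scene"); d=env.camera("top")
a=cv2.resize(c["image"][170:320,120:270],(450,450)); b=cv2.resize(d["image"][160:250,180:270],(350,350))
O=np.zeros((450,800,3),np.uint8); O[:,:450]=a; O[:350,450:]=b
cv2.imwrite("pics/press2.png",O[:,:,::-1])
```

```text
[559.06762939 177.84591484 116.75535111] [-4.94442468 -7.70832605 16.80361951]
0 [ 0.0002 -0.0008  0.0004] [ 0.16 -0.18 -0.19]
-2 [ 0.0002 -0.0008  0.0024] [ 0.16 -0.18 -0.19]
-4 [ 0.0001 -0.0008  0.0044] [ 0.16 -0.18 -0.19]
20 [ 0.0002 -0.0007 -0.0196] [ 0.16 -0.18 -0.19]
```

View pics/press2.png

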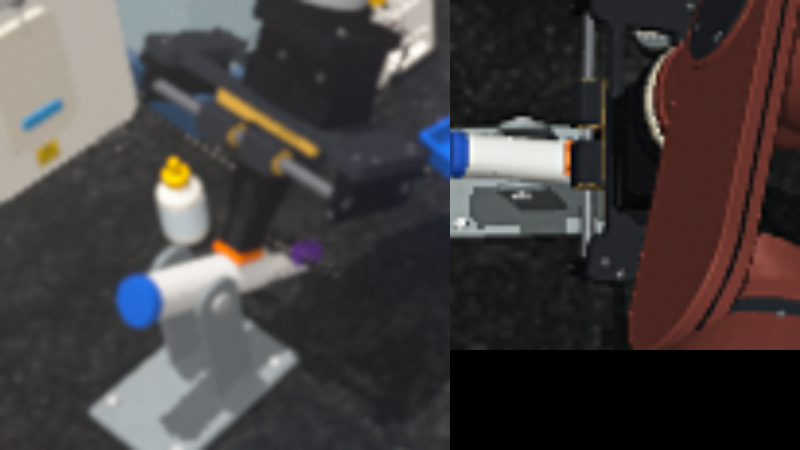

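carry_out --pt "255 0 0 -0.01 0 0 0" --pt "255 0 0 -0.03 0 0 0" --pt "255 -0.02 0 -0.055 0 0 0" --pt "200 -0.06 0 -0.06 0 0 0" --pt "150 -0.1 0 -0.06 0 0 0" --pt "100 -0.14 0 -0.06 0 0 0" --pt "100 -0.18 0 -0.06 0 0 0" --pt "100 -0.18 0 -0.06 0 0 0" --pt "100 -0.18 0 -0.06 0 0 0" --pt "100 -0.18 0 -0.06 0 0 0"

```text
clock: 6.85
eef_pos: [564.1, -7.3, 81.7]
orientation: [0.674, 0.695, 0.175, -0.179]
contact_force: [-0.7, -0.0, -0.8]
width: 51.7
finger_force: 0.0
```

Run:
```python
from h import *
np.set_printoptions(precision=1,suppress=True)
o=env.get_obs(); print(o["eef_pos"],o["width"])
c=env.camera("scene"); d=env.camera("top")
u,n=axes(-29); cap=PIN+111*u-3*n; print("expected",cap,proj(c,cap),proj(d,cap))
PU=((125,60,30),(160,255,255)); a=blobs(c,*PU,(190,220,260,290),4); b=blobs(d,*PU,(210,180,260,220),4); print(a,b)
if a and b: print("cap",meet(ray(c,a[0][1][0]),ray(d,b[0][1][0])))
OR=((5,150,120),(18,255,255)); a=blobs(c,*OR,(175,220,225,290)); b=blobs(d,*OR,(195,185,235,212)); 
if a and b: print("pad",PIN+36*u+19.5*n,meet(ray(c,a[0][1][0]),ray(d,b[0][1][0])))
a=cv2.resize(c["image"][200:310,150:260],(450,450)); b=cv2.resize(d["image"][160:230,170:270],(350,245))
O=np.zeros((450,800,3),np.uint8); O[:,:450]=a; O[:245,450:]=b
cv2.imwrite("pics/out.png",O[:,:,::-1])
```

```text
[564.1  -7.3  81.7] 51.65793212327804
expected [559.6 135.6  38.6] (np.float64(221.91623009867226), np.float64(254.40408854112127)) (np.float64(237.10523759711873), np.float64(203.63868994942732))
[(69.5, ((222.0, 253.0), (8.0, 10.0), 90.0))] [(34.5, ((237.5, 203.0), (6.0, 7.0), 90.0))]
cap (array([560.8, 134.2,  41. ]), np.float64(0.4350994482082595))
pad [557.9 190.3  94.6] (array([560. , 191.5,  92.4]), np.float64(2.0476464226909474))
```

View pics/out.png

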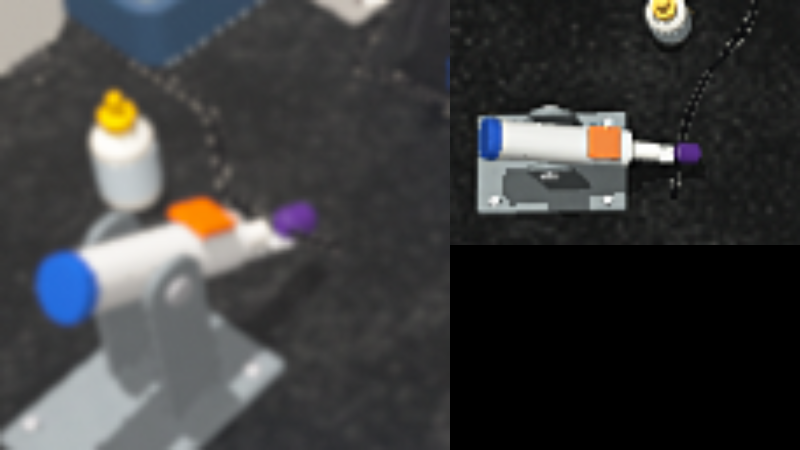

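Run:
```python
from h import *
u,n=axes(-29); cap=np.array([560.2,134.8,39.])
for d in (86,6): print(rel(cap+d*n,tool(-29)))
```

```text
(array([0.1037, 0.0005, 0.02  ]), array([ 0.11,  0.02, -0.07]))
(array([0.1037, 0.0003, 0.1   ]), array([ 0.11,  0.02, -0.07]))
```

carry_out --pt "108 0.035 0 0 0 0 0" --pt "108 0.07 0 0 0 0 0" --pt "108 0.1037 0.0004 0.005 0 0 0" --pt "108 0.1037 0.0004 0.03 0 0 0" --pt "108 0.1037 0.0004 0.055 0 0 0" --pt "108 0.1037 0.0004 0.08 0 0 0" --pt "108 0.1037 0.0004 0.095 0 0 0" --pt "108 0.1037 0.0004 0.1 0 0 0" --pt "108 0.1037 0.0004 0.1 0 0 0" --pt "108 0.1037 0.0004 0.1 0 0 0" --newtons 12

```text
clock: 8.2
eef_pos: [561.0, 130.7, 44.4]
orientation: [0.675, 0.694, 0.175, -0.179]
contact_force: [0.5, -0.5, 0.5]
width: 50.2
finger_force: 0.0
```

carry_out --pt "130 0 0 0 0 0 0" --pt "150 0 0 0 0 0 0" --pt "170 0 0 0 0 0 0" --pt "190 0 0 0 0 0 0" --pt "210 0 0 0 0 0 0" --pt "230 0 0 0 0 0 0" --pt "240 0 0 0 0 0 0" --pt "240 0 0 0 0 0 0" --pt "240 0 0 0 0 0 0" --pt "240 0 0 0 0 0 0" --newtons 12

```text
clock: 9.45
eef_pos: [560.3, 131.1, 43.5]
orientation: [0.675, 0.694, 0.175, -0.179]
contact_force: [0.5, -0.7, 0.9]
width: 16.1
finger_force: 12.0
```

carry_out --pt "240 0 0 -0.003 0 0 0" --pt "240 0 0 -0.006 0 0 0" --pt "240 0 0 -0.0092 0 0 0" --pt "240 -0.008 0 -0.0092 0 0 0" --pt "240 -0.016 0 -0.0092 0 0 0" --pt "240 -0.024 0 -0.0092 0 0 0" --pt "240 -0.032 0 -0.0092 0 0 0" --pt "240 -0.039 0 -0.0092 0 0 0" --pt "240 -0.039 0 -0.03 0 0 0" --pt "240 -0.039 0 -0.06 0 0 0"

```text
clock: 10.7
eef_pos: [561.5, 67.5, 77.9]
orientation: [0.675, 0.694, 0.174, -0.18]
contact_force: [0.0, 0.0, 0.5]
width: 16.2
finger_force: 12.0
```

Run:
```python
from h import *
o=env.get_obs(); print(o["eef_pos"],o["width"],o["finger_force"],o["joint_positions"])
c=env.camera("scene"); d=env.camera("top")
a=cv2.resize(c["image"][170:300,150:300],(519,450)); b=cv2.resize(d["image"][160:230,190:270],(280,245))
O=np.zeros((450,800,3),np.uint8); O[:,:519]=a; O[:245,519:799]=b
cv2.imwrite("pics/drawn.png",O[:,:,::-1])
```

```text
[561.54151716  67.54994467  77.93462155] 16.16228220981781 11.97979062795639 [-0.28924748  0.34069392  1.80863056  0.51409054  1.21295115 -0.55493011]
```

View pics/drawn.png

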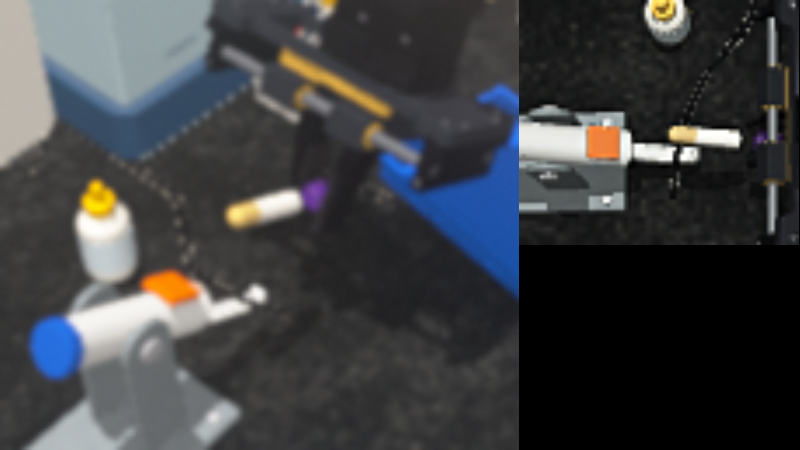

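Run:
```python
from h import *
print(rel([530,20,150],tool(10)))
```

```text
(array([-0.006 , -0.0359, -0.0821]), array([  0.45, -38.88,  -0.21]))
```

carry_out --pt "240 -0.001 -0.004 -0.01 0 -5 0" --pt "240 -0.002 -0.009 -0.02 0.1 -10 0" --pt "240 -0.003 -0.013 -0.03 0.1 -15 0" --pt "240 -0.003 -0.018 -0.041 0.2 -20 0" --pt "240 -0.004 -0.022 -0.051 0.2 -25 -0.1" --pt "240 -0.005 -0.027 -0.062 0.3 -30 -0.1" --pt "240 -0.005 -0.031 -0.072 0.4 -34 -0.2" --pt "240 -0.006 -0.036 -0.082 0.4 -38.9 -0.2" --pt "240 -0.006 -0.036 -0.082 0.4 -38.9 -0.2" --pt "240 -0.006 -0.036 -0.082 0.4 -38.9 -0.2"

```text
clock: 12.05
eef_pos: [527.2, 22.3, 145.6]
orientation: [0.693, 0.716, -0.062, 0.059]
contact_force: [0.1, -0.1, -0.6]
width: 16.3
finger_force: 12.0
```

Run:
```python
import h
from h import *
np.set_printoptions(precision=1,suppress=True)
o=env.get_obs(); print(o["eef_pos"],o["width"],o["finger_force"],o["joint_positions"])
c=env.camera("scene"); d=env.camera("top")
u,n=axes(10); cap=o["eef_pos"]-6*n; print("cap",cap,"tail exp",cap-75*u, proj(c,cap-75*u),proj(d,cap-75*u))
YL=((15,60,120),(32,255,255))
p=[int(v) for v in proj(c,cap-75*u)]; a=blobs(c,*YL,(p[0]-20,p[1]-20,p[0]+20,p[1]+20))
p=[int(v) for v in proj(d,cap-75*u)]; b=blobs(d,*YL,(p[0]-20,p[1]-20,p[0]+20,p[1]+20))
print(a,b)
if a and b: print("tail",meet(ray(c,a[0][1][0]),ray(d,b[0][1][0])))
# tray through both views again: rim centre, whole blue outline
h.YAW=np.radians(171)
q=[o["orientation"]]; R0=R.from_quat(q[0])
for yw in (-88.2,-124,-160,-189): 
    h.YAW=np.radians(yw); f=(-88.2-yw)/100.8
    P=np.array([530,20,150])*(1-f)+np.array([472.5,-52.3,110])*f
    print(yw,np.round(R0.inv().apply(P-o["eef_pos"])/1000,4),np.round((R0.inv()*tool(10)).as_rotvec(degrees=True),1))
```

```text
[527.2  22.3 145.6] 16.27696392369362 11.978446338325739 [-0.   0.1  1.9 -0.2  1.2  0. ]
cap [527.2  21.2 139.7] tail exp [524.9  95.  126.7] (np.float64(245.13439501457916), np.float64(222.04559271868345)) (np.float64(249.28108791304217), np.float64(211.72131964768099))
[(58.5, ((246.00001525878906, 221.00001525878906), (7.071067810058594, 9.899494171142578), 45.0))] []
-88.2 [-0.  0. -0.] [-0.3 -0.2  0.2]
-124 [-0. -0.  0.] [ 5.8 -0.1 35.4]
-160 [-0. -0.  0.] [12.   0.1 70.9]
-189 [-0.1 -0.1  0. ] [17.1  0.2 99.4]
```

Run:
```python
import h
from h import *
h.YAW=np.radians(171); print(*rel([472.5,-52.3,110],tool(10)))
```

```text
[-0.0651 -0.0568  0.0477] [17.09  0.22 99.38]
```

carry_out --pt "240 -0.007 -0.006 0.004 1.7 0 10" --pt "240 -0.014 -0.012 0.009 3.4 0 20" --pt "240 -0.021 -0.018 0.014 5.1 0 30" --pt "240 -0.028 -0.024 0.02 6.8 0 40" --pt "240 -0.035 -0.03 0.025 8.5 0 50" --pt "240 -0.042 -0.036 0.03 10.2 0 60" --pt "240 -0.049 -0.042 0.035 12 0 70" --pt "240 -0.056 -0.048 0.04 13.7 0 80" --pt "240 -0.062 -0.054 0.045 15.4 0.1 90" --pt "240 -0.065 -0.057 0.048 17.1 0.2 99.4"

```text
clock: 13.4
eef_pos: [472.1, -52.8, 109.6]
orientation: [0.993, -0.082, -0.087, -0.007]
contact_force: [0.1, -0.6, -0.3]
width: 16.4
finger_force: 12.0
```

Run:
```python
import h
from h import *
np.set_printoptions(precision=4,suppress=True)
h.YAW=np.radians(171); o=env.get_obs(); print(o["eef_pos"],o["width"],o["joint_positions"])
u,n=axes(10); xy=np.array([472.5,-52.3])
for z in (60,26): print(*rel(np.r_[xy,z]+6*n,tool(10)))
c=env.camera("scene"); d=env.camera("top")
a=cv2.resize(c["image"][150:290,210:370],(514,450)); b=cv2.resize(d["image"][180:270,270:350],(280,315))
O=np.zeros((450,800,3),np.uint8); O[:,:514]=a; O[:315,514:794]=b
cv2.imwrite("pics/over.png",O[:,:,::-1])
```

```text
[472.0968 -52.8039 109.5937] 16.35718784025408 [-0.2655  0.1474  1.8957 -0.0187  1.2724  1.4762]
[ 0.0089 -0.0006  0.0428] [-0.05  0.01 -0.38]
[ 0.0148 -0.0006  0.0763] [-0.05  0.01 -0.38]
```

View pics/over.png

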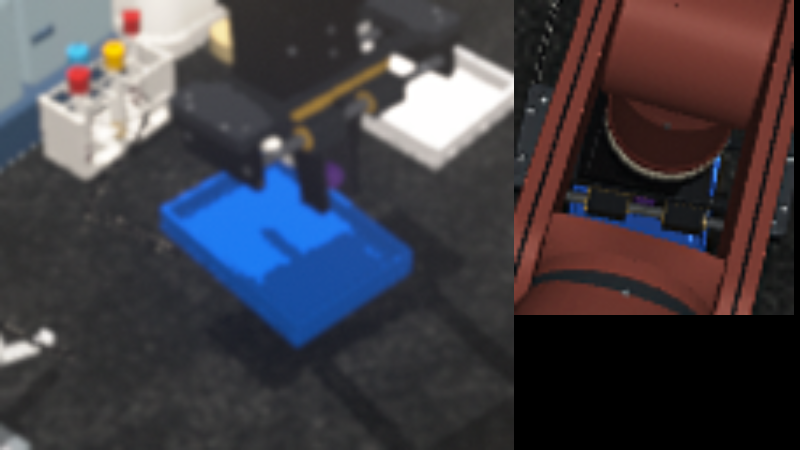

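carry_out --pt "240 0.003 0 0.012 0 0 0" --pt "240 0.005 0 0.024 0 0 0" --pt "240 0.007 -0.001 0.036 0 0 0" --pt "240 0.009 -0.001 0.046 0 0 0" --pt "240 0.011 -0.001 0.055 0 0 0" --pt "240 0.012 -0.001 0.062 0 0 0" --pt "240 0.013 -0.001 0.068 0 0 0" --pt "240 0.014 -0.001 0.073 0 0 0" --pt "240 0.015 -0.001 0.076 0 0 0" --pt "240 0.015 -0.001 0.076 0 0 0"

```text
clock: 14.75
eef_pos: [474.2, -51.5, 32.6]
orientation: [0.993, -0.078, -0.087, -0.006]
contact_force: [0.2, -0.3, -0.4]
width: 16.4
finger_force: 12.0
```

Run:
```python
import h
from h import *
np.set_printoptions(precision=4,suppress=True)
h.YAW=np.radians(171); o=env.get_obs(); print(o["eef_pos"],o["width"],o["contact_force"])
u,n=axes(10); cap=o["eef_pos"]-6*n; print("cap",cap,"bottom end",cap-80*u)
```

```text
[474.1505 -51.5194  32.5787] 16.430425430686935 [ 0.1652 -0.2868 -0.4149]
cap [473.1214 -51.3564  26.6698] bottom end [550.9361 -63.681   12.778 ]
```

carry_out --pt "240 0 0 0.001 0 0 0" --pt "240 0 0 0.0015 0 0 0" --pt "207 0 0 0.0015 0 0 0" --pt "205 0 0 0.0015 0 0 0" --pt "203 0 0 0.0015 0 0 0" --pt "200 0 0 0.0015 0 0 0" --pt "195 0 0 0.0015 0 0 0" --pt "185 0 0 0.0015 0 0 0" --pt "170 0 0 0.0015 0 0 0" --pt "160 0 0 0.0015 0 0 0"

```text
clock: 16.0
eef_pos: [473.9, -51.5, 31.2]
orientation: [0.993, -0.078, -0.087, -0.006]
contact_force: [-0.5, 0.0, -0.3]
width: 30.4
finger_force: 0.0
```

carry_out --pt "155 0 0 0 0 0 0" --pt "155 0 0 0 0 0 0" --pt "155 0 0 -0.01 0 0 0" --pt "155 0 0 -0.03 0 0 0" --pt "155 0 0 -0.06 0 0 0" --pt "155 0 0 -0.1 0 0 0" --pt "155 0 0 -0.14 0 0 0" --pt "155 -0.03 0 -0.18 0 0 0" --pt "155 -0.06 0 -0.21 0 0 0" --pt "155 -0.08 0 -0.23 0 0 0"

```text
clock: 17.25
eef_pos: [435.2, -45.0, 274.3]
orientation: [0.993, -0.078, -0.085, -0.006]
contact_force: [0.3, 0.3, -0.7]
width: 34.2
finger_force: 0.0
```

Run:
```python
from h import *
o=env.get_obs(); print(o["clock"],o["eef_pos"],o["width"],o["contact_force"])
c=env.camera("scene"); d=env.camera("top")
a=cv2.resize(c["image"][160:300,150:360],(525,350)); b=cv2.resize(d["image"][150:270,200:350],(275,220))
O=np.zeros((350,800,3),np.uint8); O[:,:525]=a; O[:220,525:]=b
cv2.imwrite("pics/final.png",O[:,:,::-1])
PU=((125,60,30),(160,255,255)); q=blobs(c,*PU,(240,180,345,260),4); print(q, q and onz(c,q[0][1][0],12.3))
YL=((15,60,100),(32,255,255)); q=blobs(c,*YL,(262,190,335,250),4); print(q, q and onz(c,q[0][1][0],10))
```

```text
17.25 [435.22406135 -45.0455835  274.31469332] 34.2035538367832 [ 0.33907352  0.31938405 -0.66198867]
[(36.5, ((308.75, 233.75), (7.77817440032959, 5.656853675842285), 45.0))] [472.40769048 -50.87214572  12.3       ]
[(9.5, ((288.4000244140625, 217.7000274658203), (4.0249223709106445, 3.5777084827423096), 26.56505012512207))] [542.35739587 -62.47377566  10.        ]
```

View pics/final.png

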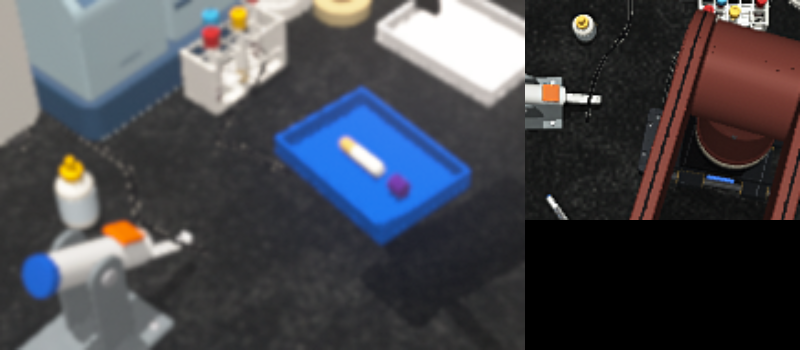

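The tube lies flat near the middle of the larger blue tray, with its cap at scene (309,234) and its tail at (288,218). The bottle is still standing, and the gripper is clear of everything.

```bash
python3 -c "
from bench import env
print(env.sign_off())"
```

```text
the job is handed in; nothing more can be done
None
```

The job is done and handed in at about 17 s: the canister was tipped to its stop, and the tube was drawn out by its cap and released, lying flat on the floor of the larger blue tray, with the reagent bottle left standing.

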